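# Drive the stuck plug out of the press-out block

## Task

A white plug is stuck in the bore of the press-out stand. Take the long punch out of the rack, push it down through the bore so that it drives the plug out onto the stand's base, and leave the punch standing in the bore with its collar resting on the block. Leave the short punch in its rack.

Things in the scene. Friction and masses are not known exactly. Their poses are not given: they have to be found in the camera images.
- press_stand: Fixed bare-metal press-out stand, 110 x 100 mm. Origin on the bore axis at worktop level, z up. Block 80 x 100 mm from 65 to 115 mm height on two cheeks at its +-y sides; vertical through bore 32 mm wide with a 44 mm conical mouth (6 mm deep) on top. Below it an open space, then the base (top at 10 mm, end lips to 22 mm). Four sprung balls in the bore wall at 75 mm height hold the plug.
- plug: Plain white plastic plug, 29 mm in diameter, 24 mm high, 40 g, seated upright in the bore. Origin: centre of its underside, 77 mm above the stand's origin at the start (top 14 mm below the block's top). About 10 N down starts it past the sprung balls, a few newtons keep it sliding; it drops to the base when its top is pushed below 70 mm height.
- ejector: The long punch, 0.2 kg, hanging loose by its collar in either hole of a low rack. From below: steel shank 16 mm thick, 65 mm long; collar 56 mm wide, 6 mm thick; straight black grip 24 mm wide, 50 mm tall (71 to 121 mm up). Origin: centre of the shank's lower end, z up. It starts 20 mm over the worktop, in a 24 mm hole; the rack's top is at 85 mm, so lift 70 mm to clear it, 100 mm for the stand.
- short_punch: The short punch, a bystander in the rack's other hole, 110 mm from the long one: steel shank 16 mm thick and only 25 mm long (too short for the job), the same 56 mm collar, then a black neck with a mushroom head 40 mm wide, 34 mm tall in all. Origin: centre of the shank's lower end, 60 mm over the worktop, z up.

How it is judged:
On the way, in this order (a step that is already met when the one before it is completed fails the run):
1. the long punch's lower end has entered the bore from above (horizontal distance between ejector and press_stand below 0.018 m and z of ejector in the frame of press_stand below 0.11 m), for 0.05 s.
2. the plug has been driven out of the bore (z of plug in the frame of press_stand below 0.05 m), for 0.1 s.
At the end, for the whole second after the job is handed in: The plug lies at rest on the stand's base (origin under 50 mm above the stand's, within 60 mm of the bore axis); the long punch stands still and released in the bore, collar down on the block (within 10 mm), lower end within 15 mm of the axis, upright within 10 degrees (z of plug in the frame of press_stand below 0.05 m and horizontal distance between plug and press_stand below 0.06 m and linear speed of each of plug, ejector below 0.03 m/s and horizontal distance between ejector and press_stand below 0.015 m and z of ejector in the frame of press_stand below 0.06 m and angle between ejector's own z axis and vertical below 0.175 rad); the robot touches nothing.
It fails at once if the short punch is taken out of its place in the rack (distance of short_punch from where it was at the start of the episode above 0.03 m).
It also fails if it takes over 48 s, if anything falls off the work surface, if the arm or the gripper's body presses on something with over 40 N, if the wrist force passes 120 N, or if a joint passes its speed limit or range.

## Robot

A 7-joint arm with a two-finger parallel gripper is mounted at the origin on a cart in front of the work surface, level with it; the furniture and walls round the work are solid. World frame = base frame: x ahead of the robot, y to its left, z up, the work surface at z = 0. Lengths are in m, angles in rad, forces in N, time in s.
With the tool pointing down it reaches from about 0.4 to 0.85 m from the base axis. Payload 10.4 kg.
Tool frame: the origin (TCP) lies midway between the tips of the shut fingers; the grasp point (between the pads) lies hold_point_z behind it (hold_point_z is the distance from the TCP to the grasp point, in m); z points along the fingers, y is the line along which they close (so a half turn about z gives the same grasp; the last joint's range is limited). The gripper opens to 87 mm and grips with 3 to 60 N. Pads are 19 mm wide; open, the fingers measure 117 mm over their backs; the gripper's body (75 mm by 190 mm) begins 51 mm behind the grasp point.
Start: joints at [-1.298, 0.332, -0.065, 1.46, 0.022, 1.35, -0.088], TCP at [0.182, 0.598, 0.223] pointing down, gripper open.
Joint ranges: [-2.6, 2.6], [-0.5, 2.12], [-1.47, 1.34], [0.16, 2.42], [-1.27, 4.41], [0.06, 2.06], [-2.6, 2.6]. Speed limits (rad/s): [2.22, 2.22, 2.79, 2.79, 3.14, 3.14, 3.14].

## Interface

Orientations are given as a unit quaternion [x, y, z, w].
In Python, from bench import * gives the robot as it stands. The module is installed in compiled form; this text tells all that it offers.
- The arm moves only by the tool drive_tool, never from a script. Its argument "increments" is a list of rows, each a list of 6 numbers: the shift along the tool's x, y, z scaled (see below), then the turn, a rotation vector about the tool's x, y, z scaled (see below). In form: [[dx, dy, dz, rx, ry, rz], ...]. A call has exactly 5 rows; each row is the pose to reach, as a shift and turn from the pose commanded when the call began, along the tool's axes at that moment; what a row does not reach only later rows make up. The controller multiplies each number of a shift by 300 mm and each number of a turn by pi/4 rad. A row lasts 1/12 s, in which the tool goes at most 41.7 mm and 7.16 degrees, less where a joint would pass 70% of its speed; a pose out of reach is approached as far as the arm can. A call with a number of a shift or a turn outside -1 to 1 is refused whole. A call with a gripper value outside its range is refused whole. "claw" is the closure, from 0 (fully open) to 1 (shut), set as the call begins (left out, the last holds). The fingers move at their own pace and stop on an object; "force" is the grip in N (left out, the last holds). Time passes only in rows, so rows that repeat a pose let the fingers close, or fill a call up. It gives the time, the measured TCP pose, the force, the opening and the grip force at its end, in the units of the state.
- read_state(): the state, without advancing time (a new reading comes with each control period).
- camera(name): name is "scene" or "top"; returns the picture (400x640x3 uint8, blue, green, red); there is no depth.
- get_calibration(name): a dict with "K" (3x3 intrinsics, pixels), "position" and "rotation" of the camera in the world. Camera axes: x right, y down, z forward; pixel columns grow to the right and rows downward; lengths in m; the calibration is good to about 2 mm. A picture is of the moment at which its call begins. get_calibration takes no time and is no camera call.
- close_job(): hands the job in; it is judged then, once.
The state is a dict: "time": time; "joint_positions": joint angles; "joint_vel": joint speeds; "joint_torque": joint torques, N m; "ee_pos": TCP position; "eef_rot": TCP orientation; "ft_force": force on the tool from outside, world axes, zero at the start; "torque": the same for the moment, N m; "width": finger opening in m; "grip_force": force on a finger pad.
Only numpy, scipy, OpenCV 4.12 (cv2) and the standard library are available. Lean on these libraries where they do the work, as an engineer would, in place of code of your own. Each camera call takes 0.05 s, during which the arm holds its last target. There are 200 camera calls.

## Working session

There is one attempt and no reset: what is moved stays moved. The work goes in short steps, Python scripts to look and compute and a tool call to move; the robot and the scene stay as the last step left them, time stands still between calls to the robot, and variables do not carry over. Pictures are saved under pics/ and viewed, at most 10 in all, crops included, and the job is handed in when it is done.

Besides the shell and the picture viewer there is one more tool, called after "Request:" as name(argument=value, ...) on one line, values as JSON. drive_tool: Moves the arm, as the interface text tells. Its arguments: {"type":"object","properties":{"increments":{"type":"array","items":{"type":"array","items":{"type":"number"}}},"claw":{"type":"number"},"force":{"type":"number"}},"required":["increments"]}

```bash
mkdir -p pics
python3 - <<'E'
from bench import *
import cv2
for n in("scene","top"):
    cv2.imwrite(f"pics/{n}0.png",camera(n)); c=get_calibration(n); print(n,c)
s=read_state(); print(s)
import bench; print([x for x in dir(bench) if 'hold' in x.lower()], globals().get('hold_point_z'))
E
```

```text
scene {'K': array([[412.98867752,   0.        , 314.39633944],
       [  0.        , 412.98867752, 203.14382454],
       [  0.        ,   0.        ,   1.        ]]), 'position': array([-0.07328493,  0.56882689,  0.45039277]), 'rotation': array([-0.33348518,  0.77208258, -0.50088406,  0.20442918])}
top {'K': array([[500.95370347,   0.        , 310.06864154],
       [  0.        , 500.95370347, 201.43898831],
       [  0.        ,   0.        ,   1.        ]]), 'position': array([0.30538337, 0.03108277, 1.06821912]), 'rotation': array([-0.68220539,  0.72349594, -0.07580565,  0.07350469])}
{'time': 0.1, 'joint_positions': array([-1.29760757,  0.33280641, -0.06470407,  1.46085951,  0.02162056,
        1.34987496, -0.08851748]), 'joint_vel': array([ 0.00024538, -0.00091669, -0.00083417, -0.00250054, -0.00131489,
       -0.00081601,  0.00062473]), 'joint_torque': array([ 9.83115169e-04, -6.24544144e+01,  2.43583275e-02, -3.90712881e+01,
       -6.14077086e-02,  3.67215404e-02,  7.74082332e-05]), 'ee_pos': array([0.18209233, 0.59753116, 0.22183388]), 'eef_rot': array([ 1.47350780e-01,  9.89084099e-01, -6.23588098e-04, -5.52802781e-05]), 'ft_force': array([-0.78653171, -0.79541723,  0.44677787]), 'torque': array([ 0.01937834,  0.00022933, -0.01546269]), 'grip_force': 0.0, 'width': 0.08660887229958927}
['hold_point_z'] 0.0187
```

View pics/scene0.png

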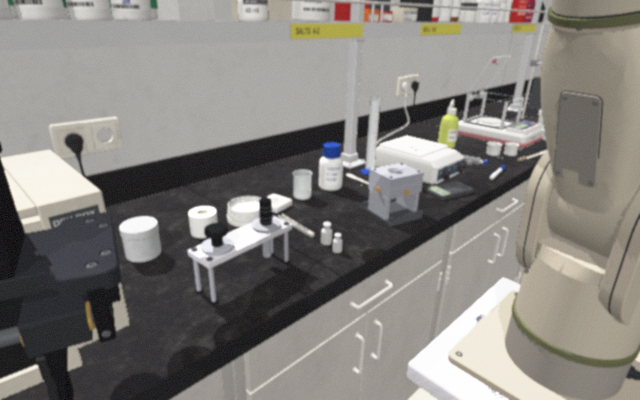

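View pics/top0.png

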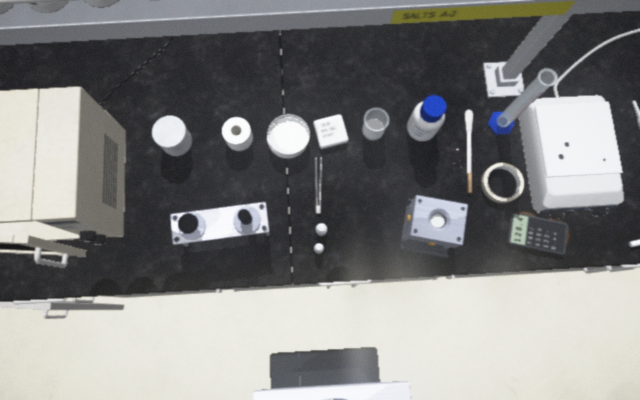

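The scene view shows the rack, with the short punch at (214,235) and the long punch at (265,210). The stand is at (395,190). In the top view the long punch is at about (246,215), the short one at (188,222) and the bore at (437,218). I'll enlarge these.

```bash
cat > h.py <<'E'
from bench import *
import numpy as np, cv2
from scipy.spatial.transform import Rotation as R
def toz(cam,u,v,z):
    c=get_calibration(cam); d=R.from_quat(c['rotation']).apply(np.linalg.inv(c['K'])@[u,v,1]); p=c['position']
    return p+d*(z-p[2])/d[2]
def proj(cam,P):
    c=get_calibration(cam); q=c['K']@R.from_quat(c['rotation']).inv().apply(np.array(P)-c['position']); return q[:2]/q[2]
E
python3 - <<'E'
from h import *
im=cv2.imread('pics/top0.png')
a=cv2.resize(im[195:255,160:280],None,fx=6,fy=6,interpolation=2)[:300]
b=cv2.resize(im[190:240,400:520],None,fx=6,fy=6,interpolation=2)
cv2.imwrite('pics/c1.png',np.vstack([a,b]))
print(proj('top',[.5,0,0]),toz('top',188,222,.119),toz('top',246,215,.14),toz('top',438,217,.115))
E
```

```text
[320.58932612 216.46772907] [0.482551   0.25858628 0.119     ] [0.48558354 0.14424021 0.14      ] [ 0.46464139 -0.22299957  0.115     ]
```

View pics/c1.png

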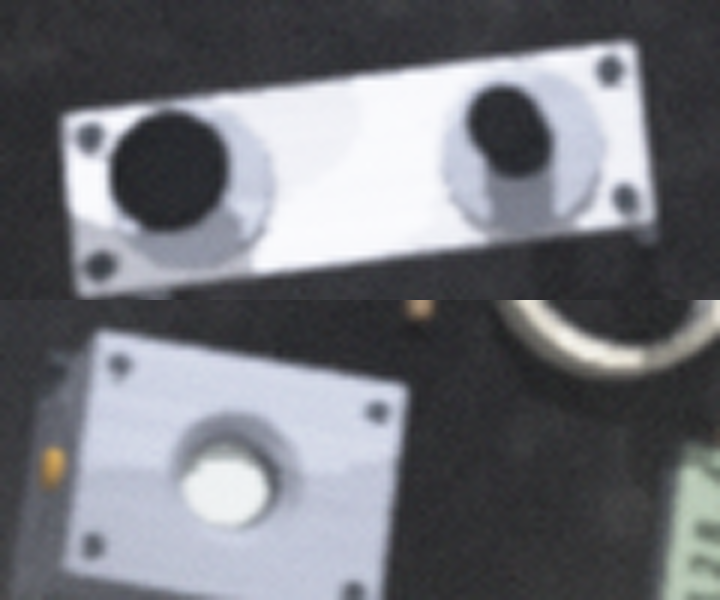

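```bash
cat >> h.py <<'E'
def inc(target):
    s=read_state(); d=np.array(target)-s['ee_pos']
    return np.round(R.from_quat(s['eef_rot']).inv().apply(d)/.3,3), np.round(np.linalg.norm(d),3)
E
python3 - <<'E'
from h import *
print('collar',toz('top',247.3,220.8,.091),'griptop',toz('top',243.2,215.2,.141))
print('bore',toz('top',439.5,218.7,.115))
a,b=toz('top',160+62/6,195+115/6,.085),toz('top',160+635/6,195+40/6,.085);print('rack len',np.linalg.norm(a-b),a,b)
print('scene check', proj('scene',[.482,.143,.141]), proj('scene',[.463,-.225,.115]))
print(inc([.26,.4,.222]))
E
```

```text
collar [0.48327074 0.14801237 0.091     ] griptop [0.48531733 0.14939501 0.141     ]
bore [ 0.4611528  -0.22551496  0.115     ]
rack len 0.19209815415278947 [0.50686798 0.30188623 0.085     ] [0.52113276 0.11031844 0.085     ]
scene check [268.46348929 198.69476884] [394.64540724 169.82251836]
(array([-0.44 , -0.554,  0.   ]), np.float64(0.212))
```

Request:
drive_tool(increments=[[-0.088, -0.11, 0, 0, 0, 0], [-0.176, -0.22, 0, 0, 0, 0], [-0.264, -0.33, 0, 0, 0, 0], [-0.352, -0.44, 0, 0, 0, 0], [-0.44, -0.55, 0, 0, 0, 0]], claw=0)

```text
time: 0.52
ee_pos: [0.2596, 0.4022, 0.2221]
eef_rot: [0.147, 0.989, -0.0, -0.0]
ft_force: [1.3, 0.7, -0.3]
width: 0.0869
grip_force: 0.0
```

Run:
```python
from h import *
print(read_state()['ee_pos'],read_state()['ft_force'],inc([.38,.22,.222]),inc([.484,.148,.19]))
```

```text
[0.2595565  0.40220831 0.22212652] [ 1.25239887  0.65810352 -0.34622057] (array([-0.561, -0.464,  0.   ]), np.float64(0.218)) (array([-0.963, -0.592,  0.107]), np.float64(0.341))
```

Request:
drive_tool(increments=[[-0.1, -0.085, 0, 0, 0, 0], [-0.2, -0.17, 0, 0, 0, 0], [-0.3, -0.255, 0, 0, 0, 0], [-0.4, -0.34, 0, 0, 0, 0], [-0.5, -0.42, 0, 0, 0, 0]])

```text
time: 0.93
ee_pos: [0.3665, 0.238, 0.2225]
eef_rot: [0.147, 0.989, 0.0, -0.0]
ft_force: [0.5, 0.9, -0.2]
width: 0.0871
grip_force: 0.0
```

Request:
drive_tool(increments=[[-0.1, -0.04, 0, 0, 0, 0], [-0.2, -0.08, 0, 0, 0, 0], [-0.3, -0.12, 0, 0, 0, 0], [-0.38, -0.15, 0, 0, 0, 0], [-0.46, -0.17, 0, 0, 0, 0]])

```text
time: 1.35
ee_pos: [0.4841, 0.1492, 0.2224]
eef_rot: [0.148, 0.989, -0.0, -0.0]
ft_force: [0.3, 0.8, -0.3]
width: 0.087
grip_force: 0.0
```

Run:
```python
from h import *
im=camera('scene');cv2.imwrite('pics/s2.png',cv2.resize(im[60:320,100:420],None,fx=2.3,fy=2.3,interpolation=2))
print(read_state()['ee_pos'],inc([.484,.148,.101]))
```

```text
[0.48717457 0.14647258 0.22238706] (array([0.012, 0.002, 0.405]), np.float64(0.121))
```

View pics/s2.png

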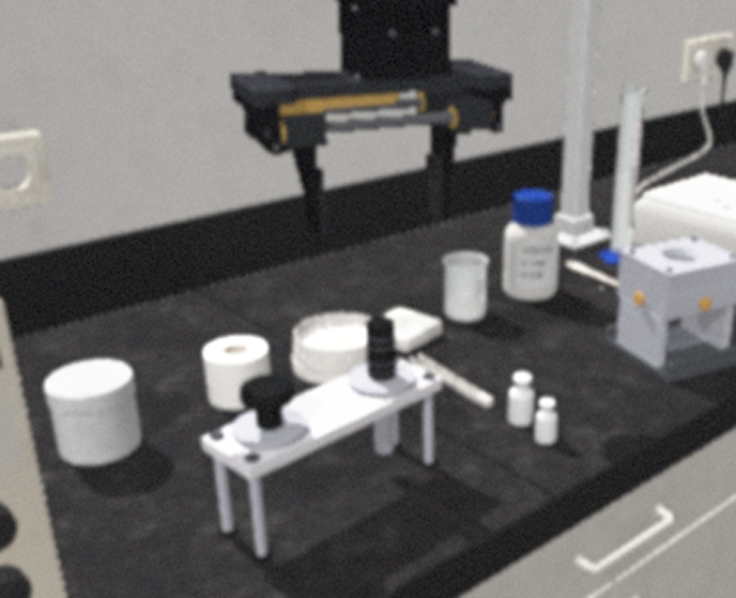

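The open fingers, with tips at (318,230) and (437,215) in the crop, straddle the long punch's grip at (380,345). The way down is clear, so I descend and grip.

Request:
drive_tool(increments=[[0.012, 0.002, 0.1, 0, 0, 0], [0.012, 0.002, 0.2, 0, 0, 0], [0.012, 0.002, 0.3, 0, 0, 0], [0.012, 0.002, 0.37, 0, 0, 0], [0.012, 0.002, 0.4, 0, 0, 0]])

```text
time: 1.82
ee_pos: [0.478, 0.1519, 0.0994]
eef_rot: [0.147, 0.989, -0.001, -0.002]
ft_force: [-0.2, 0.1, 0.1]
width: 0.0874
grip_force: 0.0
```

Request:
drive_tool(increments=[[0, 0, 0, 0, 0, 0], [0, 0, 0, 0, 0, 0], [0, 0, 0, 0, 0, 0], [0, 0, 0, 0, 0, 0], [0, 0, 0, 0, 0, 0]], claw=1, force=50)

```text
time: 2.23
ee_pos: [0.4806, 0.153, 0.1037]
eef_rot: [0.147, 0.989, 0.001, 0.001]
ft_force: [0.2, -0.3, -0.2]
width: 0.0615
grip_force: 0.0
```

Request:
drive_tool(increments=[[0, 0, 0, 0, 0, 0], [0, 0, 0, 0, 0, 0], [0, 0, 0, 0, 0, 0], [0, 0, 0, 0, 0, 0], [0, 0, 0, 0, 0, 0]])

```text
time: 2.65
ee_pos: [0.4799, 0.1527, 0.1026]
eef_rot: [0.147, 0.989, 0.0, -0.0]
ft_force: [-0.2, -0.5, 0.5]
width: 0.0282
grip_force: 0.0
```

Request:
drive_tool(increments=[[0, 0, 0, 0, 0, 0], [0, 0, 0, 0, 0, 0], [0, 0, 0, 0, 0, 0], [0, 0, 0, 0, 0, 0], [0, 0, 0, 0, 0, 0]])

```text
time: 3.07
ee_pos: [0.4798, 0.1526, 0.1025]
eef_rot: [0.147, 0.989, -0.0, -0.0]
ft_force: [0.1, -0.6, 1.5]
width: 0.0226
grip_force: 50.0
```

Request:
drive_tool(increments=[[0, 0, -0.03, 0, 0, 0], [0, 0, -0.08, 0, 0, 0], [0, 0, -0.14, 0, 0, 0], [0, 0, -0.2, 0, 0, 0], [0, 0, -0.26, 0, 0, 0]])

```text
time: 3.48
ee_pos: [0.4798, 0.1526, 0.1819]
eef_rot: [0.147, 0.989, 0.0, 0.0]
ft_force: [-0.6, 0.9, -2.1]
width: 0.0227
grip_force: 50.0
```

Request:
drive_tool(increments=[[0, 0, -0.06, 0, 0, 0], [0, 0, -0.12, 0, 0, 0], [0, 0, -0.18, 0, 0, 0], [0, 0, -0.24, 0, 0, 0], [0, 0, -0.24, 0, 0, 0]])

```text
time: 3.9
ee_pos: [0.4812, 0.1531, 0.2564]
eef_rot: [0.147, 0.989, 0.002, 0.002]
ft_force: [0.1, -0.3, -1.4]
width: 0.0226
grip_force: 50.0
```

Run:
```python
from h import *
im=camera('scene');cv2.imwrite('pics/s3.png',cv2.resize(im[60:320,100:420],None,fx=2.3,fy=2.3,interpolation=2))
s=read_state();print(s['ee_pos'],s['ft_force'],inc([.461,-.225,s['ee_pos'][2]]))
```

```text
[0.48065644 0.15295383 0.25434974] [-0.87384316  0.10355186 -1.30222549] (array([-0.305, -1.224, -0.002]), np.float64(0.378))
```

View pics/s3.png

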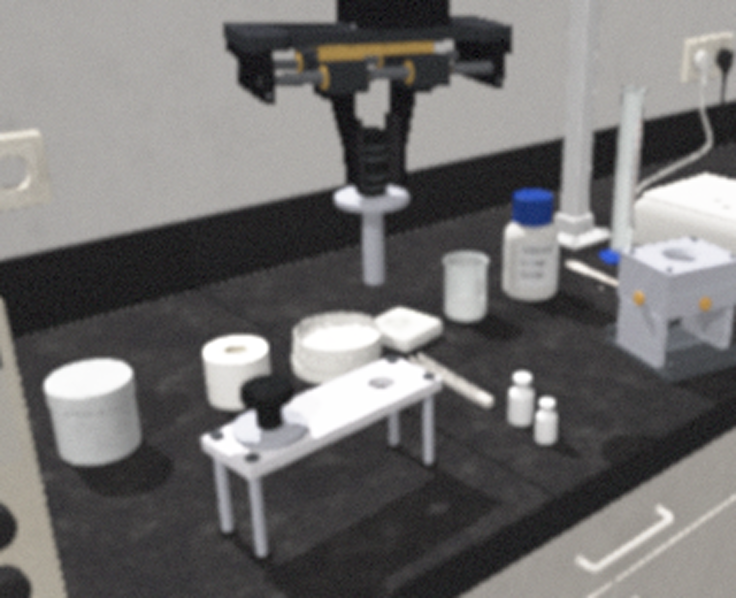

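The punch hangs upright in the grip, with its shank end at crop (373,280), and the short punch is untouched. Next I go over to the stand.

Request:
drive_tool(increments=[[-0.025, -0.1, 0, 0, 0, 0], [-0.055, -0.22, 0, 0, 0, 0], [-0.085, -0.34, 0, 0, 0, 0], [-0.115, -0.46, 0, 0, 0, 0], [-0.145, -0.58, 0, 0, 0, 0]])

```text
time: 4.37
ee_pos: [0.4698, -0.0281, 0.2515]
eef_rot: [0.147, 0.989, -0.0, -0.001]
ft_force: [0.8, -0.1, -0.9]
width: 0.0227
grip_force: 50.0
```

Request:
drive_tool(increments=[[-0.03, -0.12, 0, 0, 0, 0], [-0.06, -0.24, 0, 0, 0, 0], [-0.09, -0.36, 0, 0, 0, 0], [-0.12, -0.48, 0, 0, 0, 0], [-0.15, -0.6, 0, 0, 0, 0]])

```text
time: 4.78
ee_pos: [0.4604, -0.2133, 0.2518]
eef_rot: [0.147, 0.989, 0.0, -0.0]
ft_force: [1.9, -0.6, -2.0]
width: 0.0229
grip_force: 50.0
```

Request:
drive_tool(increments=[[0, 0, 0, 0, 0, 0], [0, 0, 0, 0, 0, 0], [0, 0, 0, 0, 0, 0], [0, 0, 0, 0, 0, 0], [0, 0, 0, 0, 0, 0]])

```text
time: 5.2
ee_pos: [0.4616, -0.2104, 0.2522]
eef_rot: [0.146, 0.989, 0.0, -0.0]
ft_force: [0.2, -0.5, -1.4]
width: 0.0229
grip_force: 50.0
```

Run:
```python
from h import *
s=read_state();print(s['ee_pos'],s['ft_force'],inc([.461,-.225,.215]))
im=camera('scene');cv2.imwrite('pics/s4.png',cv2.resize(im[60:240,290:500],None,fx=3.3,fy=3.3,interpolation=2))
e=s['ee_pos']; f=lambda P:np.round((proj('scene',P)-[290,60])*3.3)
z=e[2]-.0825
print('end',f([e[0],e[1],z]),'shank top',f([e[0],e[1],z+.065]),'bore',f([.461,-.225,.115]))
```

```text
[ 0.46155515 -0.21040203  0.25216112] [ 0.15875619 -0.53584822 -1.39045798] (array([-0.012, -0.047,  0.124]), np.float64(0.04))
end [342. 294.] shank top [352. 203.] bore [348. 363.]
```

View pics/s4.png

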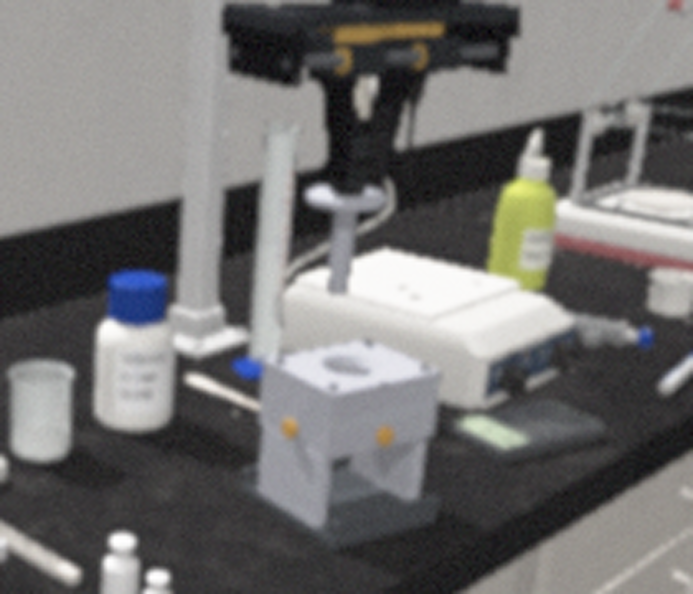

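The shank end at (340,291) and the bore mouth at (346,361) match the projections within 2 px, so the position is good. I make the 15 mm correction and descend.

Request:
drive_tool(increments=[[-0.012, -0.047, 0, 0, 0, 0], [-0.012, -0.047, 0.04, 0, 0, 0], [-0.012, -0.047, 0.08, 0, 0, 0], [-0.012, -0.047, 0.12, 0, 0, 0], [-0.012, -0.047, 0.12, 0, 0, 0]])

```text
time: 5.67
ee_pos: [0.4593, -0.2248, 0.2132]
eef_rot: [0.147, 0.989, 0.0, -0.002]
ft_force: [-1.0, 0.9, -2.0]
width: 0.0229
grip_force: 50.0
```

Request:
drive_tool(increments=[[0, 0, 0.02, 0, 0, 0], [0, 0, 0.04, 0, 0, 0], [0, 0, 0.06, 0, 0, 0], [0, 0, 0.08, 0, 0, 0], [0, 0, 0.09, 0, 0, 0]])

```text
time: 6.08
ee_pos: [0.4608, -0.2262, 0.1891]
eef_rot: [0.147, 0.989, 0.0, 0.0]
ft_force: [-0.5, 0.7, -1.7]
width: 0.0227
grip_force: 50.0
```

Force is clean and the end is at about 106 mm, inside the mouth. I continue down.

Request:
drive_tool(increments=[[0, 0, 0.02, 0, 0, 0], [0, 0, 0.04, 0, 0, 0], [0, 0, 0.06, 0, 0, 0], [0, 0, 0.08, 0, 0, 0], [0, 0, 0.1, 0, 0, 0]])

```text
time: 6.5
ee_pos: [0.461, -0.2265, 0.1598]
eef_rot: [0.147, 0.989, 0.0, 0.0]
ft_force: [-2.7, 0.1, 10.2]
width: 0.0226
grip_force: 50.0
```

Request:
drive_tool(increments=[[0, 0, 0.015, 0, 0, 0], [0, 0, 0.03, 0, 0, 0], [0, 0, 0.04, 0, 0, 0], [0, 0, 0.05, 0, 0, 0], [0, 0, 0.06, 0, 0, 0]])

```text
time: 6.92
ee_pos: [0.4603, -0.2262, 0.141]
eef_rot: [0.147, 0.989, 0.0, -0.0]
ft_force: [-3.7, 1.3, -0.1]
width: 0.0225
grip_force: 50.0
```

Request:
drive_tool(increments=[[0, 0, 0.006, 0, 0, 0], [0, 0, 0.012, 0, 0, 0], [0, 0, 0.018, 0, 0, 0], [0, 0, 0.023, 0, 0, 0], [0, 0, 0.023, 0, 0, 0]])

```text
time: 7.33
ee_pos: [0.4604, -0.2261, 0.1342]
eef_rot: [0.147, 0.989, 0.0, -0.0]
ft_force: [-3.5, 1.0, -2.2]
width: 0.0226
grip_force: 50.0
```

Run:
```python
from h import *
im=camera('scene');cv2.imwrite('pics/s5.png',cv2.resize(im[90:240,320:480],None,fx=4,fy=4,interpolation=2))
```

```text
(no output)
```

View pics/s5.png

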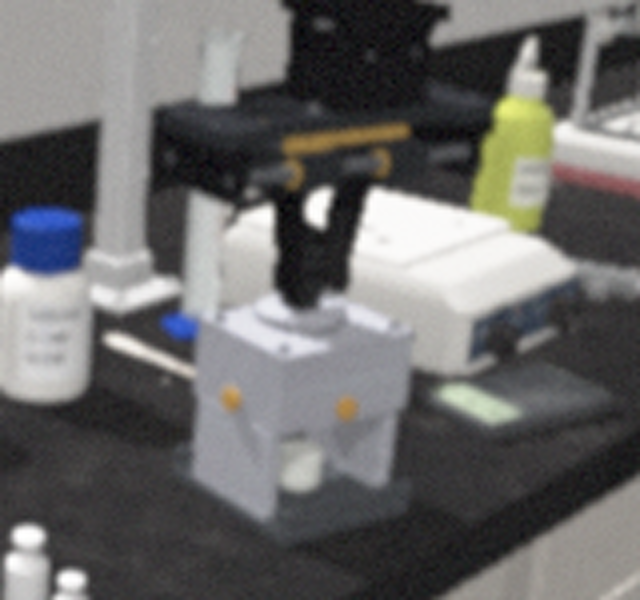

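The white plug sits on the base at (300,465), and the collar is about 1–2 mm above the block at (303,310). I release.

Request:
drive_tool(increments=[[0, 0, 0, 0, 0, 0], [0, 0, 0, 0, 0, 0], [0, 0, 0, 0, 0, 0], [0, 0, 0, 0, 0, 0], [0, 0, 0, 0, 0, 0]], claw=0)

```text
time: 7.8
ee_pos: [0.4612, -0.2264, 0.135]
eef_rot: [0.147, 0.989, -0.0, 0.001]
ft_force: [-0.2, -0.1, 0.4]
width: 0.0481
grip_force: 0.0
```

Request:
drive_tool(increments=[[0, 0, 0, 0, 0, 0], [0, 0, 0, 0, 0, 0], [0, 0, 0, 0, 0, 0], [0, 0, 0, 0, 0, 0], [0, 0, 0, 0, 0, 0]])

```text
time: 8.22
ee_pos: [0.4607, -0.2263, 0.1346]
eef_rot: [0.147, 0.989, 0.0, 0.0]
ft_force: [-0.1, 0.4, 0.2]
width: 0.0809
grip_force: 0.0
```

Request:
drive_tool(increments=[[0, 0, -0.05, 0, 0, 0], [0, 0, -0.12, 0, 0, 0], [0, 0, -0.2, 0, 0, 0], [0, 0, -0.28, 0, 0, 0], [0, 0, -0.36, 0, 0, 0]])

```text
time: 8.63
ee_pos: [0.4605, -0.2263, 0.2437]
eef_rot: [0.148, 0.989, 0.0, -0.0]
ft_force: [0.6, -0.6, 0.2]
width: 0.0869
grip_force: 0.0
```

Run:
```python
from h import *
im=camera('scene');cv2.imwrite('pics/s6.png',cv2.resize(im[90:240,320:480],None,fx=4,fy=4,interpolation=2))
```

```text
(no output)
```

View pics/s6.png

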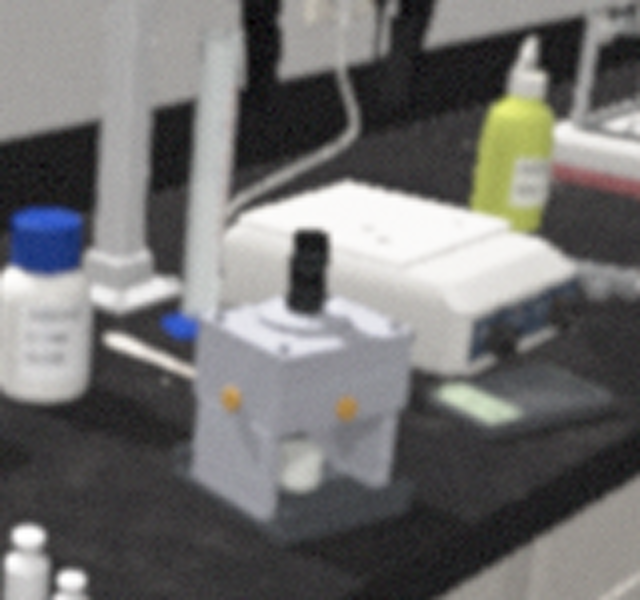

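The punch stands upright at (308,275) with its collar flat on the block. The plug is on the base at (300,465) and the gripper is clear.

```bash
python3 -c "
from bench import *
print(close_job())"
```

```text
the job is handed in; nothing more can be done
None
```

The job is handed in (no verdict came back): the last picture shows the plug on the stand's base and the long punch released and upright in the bore, collar on the block; the short punch stayed in its rack.

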